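# Lever open the sloping parts case with the pry blade

## Task

Take the flat pry blade from its tray, slide it well in through the notch under the low edge of the closed sloping cover, blade parallel with the cover, and lever the cover up with the blade; then push it on with the blade until it stands open well past a right angle to the case. Lay the blade back flat and right way up as it lay, wholly inside its tray; keep the gripper itself off the cover and leave the bottle, tape and gear where they are.

Things in the scene. Friction and masses are not known exactly. Their poses are not given: they have to be found in the camera images.
- pry_blade: Loose flat pry blade, lying in the tray: black handle block 80 long, 26 wide, 20 high (own x -85 to -5), then a stiff steel blade 25 wide, 3 thick, to the tip at x +85, its mid-plane 10 above the handle's underside. About 0.12 kg, balances near the front of the handle. Origin: middle of the 170 length, on the handle's underside; x from handle to tip, z up as it lies.
- blade_tip (a point): Middle of the blade's tip edge, mid-thickness: (+85, 0, +10) in the pry blade's frame; axes as the pry blade.
- handle_end (a point): Rear end of the pry blade's handle: (-85, 0, +10) in its frame; axes as the pry blade.
- tool_tray: Fixed shallow dark steel tray, 240 (x) x 140 (y) outside, 14 high, walls and floor 4 thick; the pry blade lies in it roughly along the tray's x, tip towards +x. Origin under its centre at worktop level.
- case: Fixed grey hollow parts case on a sheet-metal stand, 160 wide (y), about 150 deep (x), with an aluminium cover that slopes 30 degrees: low edge at the case's -x side (towards the robot), 130 above the worktop, hinge at the high +x side. The space before and below the low edge is free. Bearings lie inside, over 20 below the cover. Origin under the stand at worktop level, z up.
- notch (a point): Middle of the mouth of the pry notch, a slot in the middle of the case's low rim, right under the cover's low edge: 55 wide (y), 10 high square to the cover. It runs in parallel with the closed cover for 20, then opens into the hollow case. This point is 5 below the underside of the closed cover; axes as the case (level).
- cover (a joint): Cover angle in rad: 0 closed flat on the rim (sloping 30 degrees), grows as it opens upwards; 0.52 is level, stop at 2.0 (still 5 degrees short of upright). Starts at 0 to 0.03. The hinge is stiff with friction (about 0.25 N m; 3 to 4 N at the low edge raises it), so the cover stays where it is left.
- cover_lip (a point): Middle of the cover's low edge, on its underside. The cover is a plain plate 140 (x) x 160 (y) x 4. Axes turn with the cover: x from the low edge to the hinge along the underside, y to the left, z square out of its top.
- cover_hinge (a point): Middle of the hinge line at the cover's high edge, 140 from cover_lip, in the plane of the cover's underside, 200 above the worktop; the hinge line runs along y; axes as cover_lip.
- oil_bottle: Small white oil bottle with a red spout, 48 across, 131 high; stands behind the work, origin under its centre; bystander
- gear: Steel gear wheel, 60 across, 22 high; lies in front of the work, origin under its centre; bystander
- tape_roll: Roll of yellow tape, 68 across, 19 high; lies in front of the work, origin under its centre; bystander

How it is judged:
On the way, in this order (a step that is already met when the one before it is completed fails the run):
1. the blade is slid at least 30 mm in through the pry notch under the still closed cover (under 0.12 rad), within 0.25 rad (14 degrees) of parallel with it (x of blade_tip in the frame of cover_lip above 0.03 m and z of blade_tip in the frame of cover_lip between -0.025 and 0.002 m and y of blade_tip in the frame of cover_lip between -0.03 and 0.03 m and angle between the x axis of pry_blade and the x axis of cover_lip, either way round below 0.25 rad and value of joint cover below 0.12 rad), for 0.1 s.
2. the blade, its tip under the cover and bearing on it, has levered it up by more than 0.2 rad (value of joint cover above 0.2 rad and contact force between pry_blade and cover above 0.3 N and x of blade_tip in the frame of cover_lip above 0 m), for 0.05 s.
3. the cover stands more than 1.6 rad open (value of joint cover above 1.6 rad), for 0.2 s.
At the end, for the whole second after the job is handed in: The cover stays open by more than 1.57 rad, and the pry blade lies still and flat (within 7 degrees), right way up, with both its ends inside the tray's outline and less than 22 mm above the worktop (value of joint cover above 1.57 rad and velocity of joint cover below 0.05 rad/s and linear speed of pry_blade below 0.02 m/s and angle between pry_blade's own z axis and vertical below 0.12 rad and x of blade_tip in the frame of tool_tray between -0.117 and 0.117 m and y of blade_tip in the frame of tool_tray between -0.067 and 0.067 m and z of each of blade_tip, handle_end in the frame of tool_tray below 0.022 m and x of handle_end in the frame of tool_tray between -0.117 and 0.117 m and y of handle_end in the frame of tool_tray between -0.067 and 0.067 m); the robot touches nothing.
It fails at once if the gripper or arm presses on the cover (over 1 N) (contact force between any of the fingers, the arm and cover above 1 N).
It fails at once if a bystander (bottle, gear or tape) is moved by more than 30 mm (distance of any of oil_bottle, gear, tape_roll from where it was at the start of the episode above 0.03 m).
It also fails if it takes over 61 s, if anything falls off the work surface, if the arm or the gripper's body presses on something with over 40 N, if the wrist force passes 120 N, or if a joint passes its speed limit or range.

## Robot

A 7-joint arm with a two-finger parallel gripper is mounted at the origin on a cart in front of the work surface, level with it; the furniture and walls round the work are solid. World frame = base frame: x ahead of the robot, y to its left, z up, the work surface at z = 0. Lengths are in m, angles in rad, forces in N, time in s.
With the tool pointing down it reaches from about 0.4 to 0.85 m from the base axis. Payload 4.4 kg.
Tool frame: the origin (TCP) lies on the centre line of the jaws, within the pads' length; the fingertips stand manip.nose_length ahead of it and the grasp point (between the pads) lies 8 mm behind it (manip.nose_length is the distance from the TCP to the fingertips, in m); z points along the fingers, y is the line along which they close (so a half turn about z gives the same grasp; the last joint's range is limited). The gripper opens to 94 mm and grips with 3 to 60 N. Pads are 16 mm wide; open, the fingers measure 119 mm over their backs; the gripper's body (75 mm by 177 mm) begins 78 mm behind the grasp point.
Start: joints at [1.232, 0.628, 0.038, 1.517, -0.027, 0.996, -0.02], TCP at [0.175, -0.626, 0.216] pointing down, gripper open.
Joint ranges: [-3.06, 3.06], [-0.37, 2.12], [-1.25, 1.32], [0.18, 2.47], [-1.1, 4.24], [0.23, 1.98], [-2.94, 2.94]. Speed limits (rad/s): [2.57, 2.57, 3.14, 3.14, 3.14, 3.14, 3.14].

## Interface

Orientations are given as a rotation vector (axis times angle).
In Python, from cell import manip gives the robot as it stands.
- The arm moves only by the shell command python3 shift.py 'ROWS'. ROWS is rows parted by semicolons, their numbers by spaces, 1 to 20 of them, each of 5 numbers: the finger opening in m, then dx, dy, dz in m, then a turn about the tool's z in rad; each row is the pose to reach, as a shift and turn from the pose commanded when the command began, along the tool's axes at that moment; what a row does not reach only later rows make up. A row lasts 1/10 s, in which the tool goes at most 0.05 m and 0.15 rad, less where a joint would pass 70% of its speed; a pose out of reach is approached as far as the arm can. The fingers move at their own pace and stop on an object; the grip force is fixed at half the most. Time passes only in rows, so rows that do not move let the fingers close. It prints the time, the measured TCP pose, the force, the opening and the grip force at its end.
- manip.read_state(): the state, without advancing time (a new reading comes with each control period).
- manip.snapshot(name): name is "scene" or "top" or "wrist"; returns the picture (420x560x3 uint8, red, green, blue); there is no depth.
- manip.camera_info(name): a dict with "fovy" (degrees; the focal length in pixels is half the picture's height over the tangent of half this angle, whatever the lens; pixels are square), "cx", "cy" (the principal point, pixels), "R" (3x3) and "t" (3): a world point X has camera coordinates R X + t. Camera axes: x right, y down, z forward; pixel columns grow to the right and rows downward; lengths in m; the calibration is good to about 2 mm. A picture is of the moment at which its call begins: read the wrist's pose just before it. camera_info takes no time and is no camera call; for the wrist camera it gives the pose at the moment of the call.
- manip.job_done(): hands the job in; it is judged then, once.
The state is a dict: "clock": time; "qpos": joint angles; "qvel": joint speeds; "joint_efforts": joint torques, N m; "tcp_pos": TCP position; "eef_rot": TCP orientation; "contact_force": force on the tool from outside, world axes, zero at the start; "wrist_torque": the same for the moment, N m; "gripper_width": finger opening in m; "grip_force": force on a finger pad.
Only numpy, scipy, OpenCV 4.12 (cv2) and the standard library are available. Lean on these libraries where they do the work, as an engineer would, in place of code of your own. Each camera call takes 0.05 s, during which the arm holds its last target. There are 200 camera calls.

## Working session

There is one attempt and no reset: what is moved stays moved. The work goes in short steps, Python scripts to look and compute and a shell command to move; the robot and the scene stay as the last step left them, time stands still between calls to the robot, and variables do not carry over. Pictures are saved under pics/ and viewed, at most 10 in all, crops included, and the job is handed in when it is done.

```bash
ls; mkdir -p pics; python3 - <<'E'
from cell import manip
import cv2,numpy as np
s=manip.read_state();print({k:np.round(v,3) for k,v in s.items()},manip.nose_length)
for n in("scene","top","wrist"):
    c=manip.camera_info(n);print(n,c)
    cv2.imwrite(f"pics/{n}0.png",manip.snapshot(n)[:,:,::-1])
a=cv2.imread("pics/scene0.png");b=cv2.imread("pics/top0.png")
E
```

```text
cell.py
pics
shift.py
{'clock': np.float64(0.0), 'qpos': array([ 1.232,  0.629,  0.038,  1.518, -0.027,  0.996, -0.02 ]), 'qvel': array([ 0.   , -0.   , -0.001, -0.001,  0.001, -0.001, -0.   ]), 'joint_efforts': array([-0.0000e+00, -5.4972e+01,  1.1440e+00, -1.8664e+01, -5.2000e-02,
        2.3000e-02,  0.0000e+00]), 'tcp_pos': array([ 0.175, -0.625,  0.216]), 'eef_rot': array([-3.111, -0.427,  0.   ]), 'contact_force': array([-0.031, -0.939, -1.003]), 'wrist_torque': array([ 0.029, -0.016,  0.022]), 'grip_force': np.float64(0.0), 'gripper_width': np.float64(0.094)} 0.011
scene {'fovy': 45.81809943722651, 'cx': 274.9258058006011, 'cy': 208.25511340658915, 'R': array([[-0.46320576, -0.88615935, -0.01272935],
       [-0.55356262,  0.30051058, -0.77669931],
       [ 0.69210466, -0.3527251 , -0.62974292]]), 't': array([0.30404621, 0.40792918, 1.04899373])}
top {'fovy': 57.441727936624744, 'cx': 282.06580790746426, 'cy': 212.0101993763095, 'R': array([[-0.09087093, -0.99585606,  0.003631  ],
       [-0.97400629,  0.08811629, -0.2086798 ],
       [ 0.20749509, -0.02249955, -0.97797728]]), 't': array([0.0684413 , 0.58211458, 1.02238413])}
wrist {'fovy': 68.86954557591989, 'cx': 275.63657708840265, 'cy': 206.1202348792344, 'R': array([[ 0.26975339, -0.96292826, -0.00151036],
       [-0.93798365, -0.2631195 ,  0.2257317 ],
       [-0.21776084, -0.0594752 , -0.97418834]]), 't': array([-0.64905307, -0.02403676,  0.38948146])}
```

View pics/scene0.png

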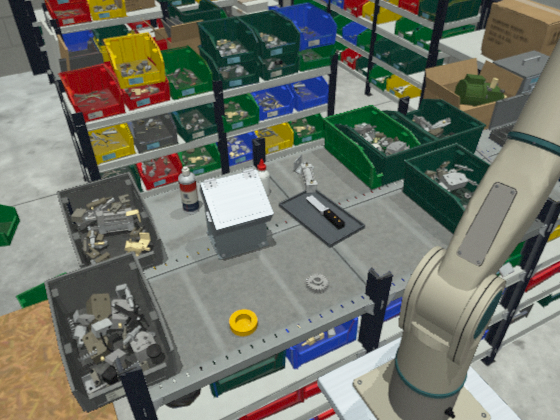

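View pics/top0.png

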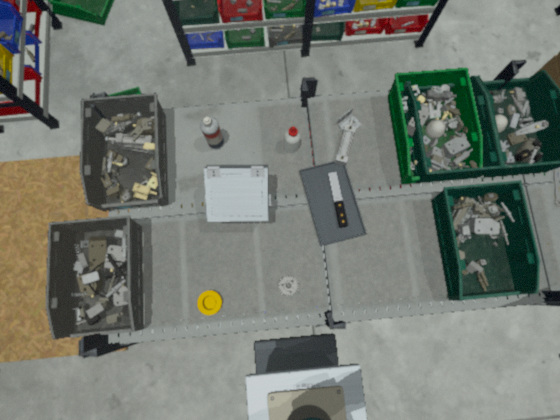

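The scene view shows the case near (237,215), with the tray and blade near (325,215), gear (317,283) and tape (243,322). In the top view, the white cover spans about (205-270, 165-222). The tray spans about (300-365, 163-243), with the blade tip at about (334,172) and the handle end at about (343,225).

I'll take rough positions first, then enlarge both views.

```bash
cat > h.py <<'E'
import numpy as np,cv2
from cell import manip
def ray(c,p):
    f=210/np.tan(np.radians(c["fovy"]/2)); d=np.array([(p[0]-c["cx"])/f,(p[1]-c["cy"])/f,1.])
    R=np.array(c["R"]); return -R.T@np.array(c["t"]), R.T@d
def onz(c,p,z):
    o,d=ray(c,p); return o+d*(z-o[2])/d[2]
def tri(obs):
    A=np.zeros((3,3));b=np.zeros(3);L=[]
    for c,p in obs:
        o,d=ray(c,p);d=d/np.linalg.norm(d);P=np.eye(3)-np.outer(d,d);A+=P;b+=P@o;L.append((P,o))
    X=np.linalg.solve(A,b);return X,max(np.linalg.norm(P@(X-o)) for P,o in L)
def proj(c,X):
    f=210/np.tan(np.radians(c["fovy"]/2));q=np.array(c["R"])@X+c["t"];return np.array([c["cx"]+f*q[0]/q[2],c["cy"]+f*q[1]/q[2]])
E
python3 - <<'E'
from h import *
T=manip.camera_info("top");S=manip.camera_info("scene")
for n,p,z in [("tip",(334,172),.014),("hend",(343,225),.014),("gear",(288,286),.02),("tape",(209,302),.02),("bottle",(292,133),.1),("lipL",(207,222),.13),("lipR",(268,222),.13),("hingeL",(205,168),.2),("hingeR",(270,168),.2)]:
    print(n,onz(T,p,z).round(3))
a=cv2.imread("pics/scene0.png")[150:270,170:380];b=cv2.imread("pics/top0.png")[115:250,190:370]
a=cv2.resize(a,(790,451),interpolation=3)
cv2.imwrite("pics/z1.png",a);cv2.imwrite("pics/z2.png",cv2.resize(b,(780,585),interpolation=3))
E
```

```text
tip [ 0.705 -0.153  0.014]
hend [ 0.541 -0.16   0.014]
gear [0.381 0.017 0.02 ]
tape [0.357 0.241 0.02 ]
bottle [ 0.804 -0.033  0.1  ]
lipL [0.562 0.216 0.13 ]
lipR [0.548 0.056 0.13 ]
hingeL [0.687 0.202 0.2  ]
hingeR [0.672 0.039 0.2  ]
```

View pics/z1.png

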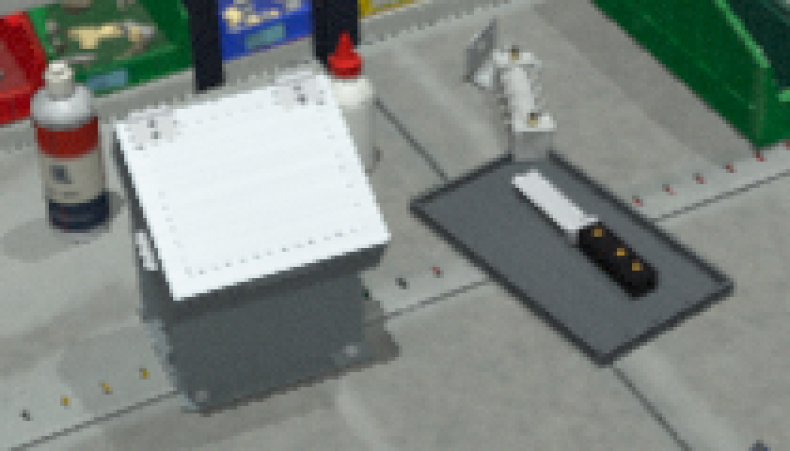

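View pics/z2.png

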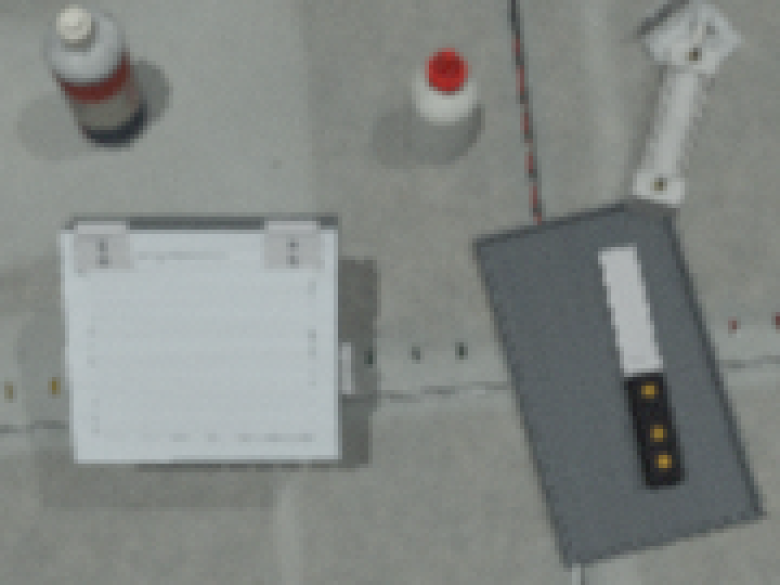

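The scene zoom shows the cover's low corners at about (180,297) and (388,240), the blade tip at (528,178) and the handle end at (643,285). In the top zoom the low edge runs (75,461)-(340,460), the tip is at (617,248) and the handle end at (664,484). Next I'll triangulate these from masks.

```bash
python3 - <<'E'
from h import *
T=manip.camera_info("top");S=manip.camera_info("scene")
def comp(img,roi,f):
    x0,x1,y0,y1=roi;m=np.zeros(img.shape[:2],np.uint8);m[y0:y1,x0:x1]=f(img[y0:y1,x0:x1].astype(int))
    n,l,s,c=cv2.connectedComponentsWithStats(m);k=1+s[1:,4].argmax();m=(l==k).astype(np.uint8)
    return max(cv2.findContours(m,0,1)[0],key=cv2.contourArea)
top=cv2.imread("pics/top0.png");sc=cv2.imread("pics/scene0.png")
W=lambda t:(lambda a:(a.min(2)>t)*1)
D=lambda a:(a.max(2)<62)*1
q={}
for nm,img,rc,t in(("top",top,(200,275,160,228),185),("scene",sc,(195,276,165,235),185)):
    c=comp(img,rc,W(t));h=cv2.convexHull(c)
    for e in np.arange(.01,.1,.005):
        p=cv2.approxPolyDP(h,e*cv2.arcLength(h,True),True)
        if len(p)<=4:break
    print(nm,"cover",p[:,0].tolist(),cv2.contourArea(c))
for nm,img,rb,rh,tt in(("top",top,(325,345,168,205),(328,352,198,232),170),("scene",sc,(302,332,192,216),(318,348,205,232),170)):
    b=comp(img,rb,W(tt));h=comp(img,rh,D)
    for c in(b,h):
        r=cv2.minAreaRect(c);B=cv2.boxPoints(r);print(nm,B.round(1).tolist(),cv2.contourArea(c))
t={}
print("lipL",tri([(T,(207.3,221.6)),(S,(170+180/3.762,150+297/3.762))]))
print("lipR",tri([(T,(268.5,221.4)),(S,(170+388/3.762,150+240/3.762))]))
print("tip",tri([(T,(332.4,172.2)),(S,(310.4,197.3))]))
print("hend",tri([(T,(343.2,226.7)),(S,(340.9,225.8))]))
for p in[(474,242),(565,566),(764,514),(640,200)]:print("tray",onz(T,(190+p[0]/4.333,115+p[1]/4.333),.014).round(3))
E
```

```text
top cover [[208, 188], [207, 188]] 0.0
scene cover [[266, 171], [273, 212], [217, 229], [200, 183]] 2828.5
top [[328.29998779296875, 173.89999389648438], [335.0, 172.3000030517578], [341.1000061035156, 198.3000030517578], [334.3999938964844, 199.8000030517578]] 127.5
top [[333.29998779296875, 202.39999389648438], [342.20001220703125, 200.39999389648438], [347.6000061035156, 225.60000610351562], [338.70001220703125, 227.5]] 201.5
scene [[305.8999938964844, 198.3000030517578], [309.79998779296875, 193.6999969482422], [327.0, 208.0], [323.1000061035156, 212.60000610351562]] 98.0
scene [[321.1000061035156, 214.3000030517578], [327.5, 207.0], [346.1000061035156, 223.5], [339.6000061035156, 230.8000030517578]] 190.5
lipL (array([0.56130549, 0.21321426, 0.1394043 ]), np.float64(0.0002816927455982794))
lipR (array([0.54949925, 0.05673437, 0.13614762]), np.float64(0.0022904943780777485))
tip (array([ 0.70495095, -0.15076645,  0.00961647]), np.float64(0.00209137570332662))
hend (array([ 0.53657663, -0.15888964,  0.01458468]), np.float64(0.0013082230962429035))
tray [ 0.718 -0.049  0.014]
tray [ 0.487 -0.087  0.014]
tray [ 0.509 -0.225  0.014]
tray [ 0.738 -0.169  0.014]
```

```bash
cat >> h.py <<'E'
from scipy.spatial.transform import Rotation as Ro
def go(x,y,z,yaw=None):
    s=manip.read_state();M=Ro.from_rotvec(s["eef_rot"]).as_matrix()
    cur=np.arctan2(M[1,0],M[0,0])
    d=M.T@(np.array([x,y,z])-s["tcp_pos"])
    print("shift",d.round(4),"turn",None if yaw is None else round(cur-yaw,4),"| at",s["tcp_pos"].round(4),"yaw",cur.round(4),"tilt",np.round(M[2,2],5))
E
python3 -c "
from h import *
go(.591,-.156,.2,.048)"
```

```text
shift [ 0.5271 -0.3401  0.0163] turn 0.2247 | at [ 0.175  -0.6255  0.2158] yaw 0.2727 tilt -1.0
```

```bash
R="0.094 0.527 -0.34 0.016 0.225"; python3 shift.py '0.094 0.527 -0.34 0.016 0.225;0.094 0.527 -0.34 0.016 0.225;0.094 0.527 -0.34 0.016 0.225;0.094 0.527 -0.34 0.016 0.225;0.094 0.527 -0.34 0.016 0.225;0.094 0.527 -0.34 0.016 0.225;0.094 0.527 -0.34 0.016 0.225;0.094 0.527 -0.34 0.016 0.225;0.094 0.527 -0.34 0.016 0.225;0.094 0.527 -0.34 0.016 0.225;0.094 0.527 -0.34 0.016 0.225;0.094 0.527 -0.34 0.016 0.225;0.094 0.527 -0.34 0.016 0.225;0.094 0.527 -0.34 0.016 0.225;0.094 0.527 -0.34 0.016 0.225;0.094 0.527 -0.34 0.016 0.225;0.094 0.527 -0.34 0.016 0.225'
python3 - <<'E'
from h import *
c=manip.camera_info("wrist");np.save("w1.npy",c,allow_pickle=True);im=manip.snapshot("wrist")
cv2.imwrite("pics/w1.png",im[:,:,::-1]);go(.591,-.156,.2,.048)
print("cam",-np.array(c["R"]).T@c["t"], [proj(c,np.array(p)).round() for p in((.705,-.151,.014),(.537,-.159,.014))])
E
```

```text
clock: 1.85
tcp_pos: [0.59, -0.1586, 0.2006]
eef_rot: [3.14, 0.07, -0.001]
contact_force: [0.1, -0.6, 0.2]
gripper_width: 0.0939
grip_force: 0.0
shift [ 0.0009 -0.0023  0.0007] turn -0.0029 | at [ 0.5902 -0.1583  0.2007] yaw 0.0451 tilt -1.0
cam [ 0.65469622 -0.15551407  0.36878822] [array([273.,  88.]), array([274., 234.])]
```

View pics/w1.png

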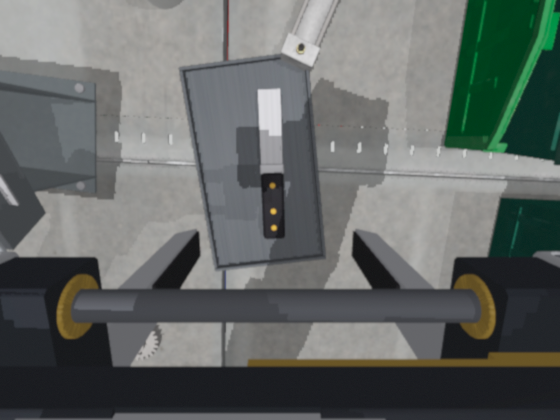

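The wrist view shows the blade between the fingers: tip at about (269,90), handle running from (272,174) to (274,238), and the tray outline at (182,69), (309,57), (324,257), (216,269).

```bash
python3 - <<'E'
from h import *
c=np.load("w1.npy",allow_pickle=True).item();T=manip.camera_info("top");im=cv2.imread("pics/w1.png")
def rect(roi,f):
    x0,x1,y0,y1=roi;m=np.zeros(im.shape[:2],np.uint8);m[y0:y1,x0:x1]=f(im[y0:y1,x0:x1].astype(int))
    n,l,s,_=cv2.connectedComponentsWithStats(m);l=(l==1+s[1:,4].argmax()).astype(np.uint8)
    k=max(cv2.findContours(l,0,1)[0],key=cv2.contourArea);return cv2.boxPoints(cv2.minAreaRect(k))
b=rect((250,295,80,180),lambda a:a.min(2)>115);h=rect((250,295,165,245),lambda a:a.max(2)<60)
e=lambda B,hi:B[np.argsort(B[:,1])][-2:].mean(0) if hi else B[np.argsort(B[:,1])][:2].mean(0)
t,f,r=e(b,0),e(h,0),e(h,1);print(t,f,r)
t3,f3,r3=onz(c,t,.0155),onz(c,f,.024),onz(c,r,.024)
print(t3,f3,r3,np.linalg.norm(t3-f3),np.linalg.norm(r3-f3))
print("two-view tip",tri([(c,t),(T,(331.6,173.1))]),"rear top",tri([(c,r),(T,(343.2,226.6))]),"front",tri([(c,f),(T,(337.8,201.4))]))
u=t3-r3;yaw=np.arctan2(u[1],u[0]);print("yaw",yaw)
print("tray",[onz(c,p,.014).round(4) for p in((182,69),(309,57),(324,257),(216,269))])
d=u/np.linalg.norm(u);g=f3-d*.025
go(g[0],g[1],.017,yaw)
E
```

```text
[275.  80.] [271.418  173.1309] [273.2769 238.1921]
[ 0.71250715 -0.1525271   0.0155    ] [ 0.61264883 -0.15295503  0.024     ] [ 0.53563604 -0.15839459  0.024     ] 0.10022034341470851 0.07720466053110184
two-view tip (array([ 0.71991361, -0.15324522, -0.0387482 ]), np.float64(0.0018671179557570952)) rear top (array([ 0.53498243, -0.15852469,  0.02223596]), np.float64(0.0001226621426115843)) front (array([ 0.61204145, -0.15283071,  0.01865307]), np.float64(9.557785110701676e-05))
yaw 0.03316165700167997
tray [array([ 0.7193, -0.052 ,  0.014 ]), array([ 0.7374, -0.1878,  0.014 ]), array([ 0.5105, -0.2222,  0.014 ]), array([ 0.4885, -0.0888,  0.014 ])]
shift [-0.0023 -0.0047  0.1837] turn 0.0119 | at [ 0.5902 -0.1583  0.2007] yaw 0.0451 tilt -1.0
```

The blade mask leaked into a neighbouring region, so I'll use the handle axis and the tip by eye, which gives a yaw of about 0.067. I'll narrow the fingers to 50 mm to clear the tray wall.

```bash
python3 shift.py '0.05 -0.0025 -0.0035 0.05 -0.022;0.05 -0.0025 -0.0035 0.1 -0.022;0.05 -0.0025 -0.0035 0.12 -0.022;0.05 -0.0025 -0.0035 0.15 -0.022;0.05 -0.0025 -0.0035 0.17 -0.022;0.05 -0.0025 -0.0035 0.183 -0.022;0.05 -0.0025 -0.0035 0.183 -0.022;0 -0.0025 -0.0035 0.183 -0.022;0 -0.0025 -0.0035 0.183 -0.022;0 -0.0025 -0.0035 0.183 -0.022;0 -0.0025 -0.0035 0.183 -0.022;0 -0.0025 -0.0035 0.183 -0.022;0 -0.0025 -0.0035 0.183 -0.022;0 -0.0025 -0.0035 0.183 -0.022'
python3 shift.py '0 0 0 -0.05 0;0 0 0 -0.1 0;0 0 0 -0.15 0;0 0 0 -0.2 0;0 0 0 -0.2 0'
python3 - <<'E'
from h import *
c=manip.camera_info("wrist");np.save("w2.npy",c,allow_pickle=True)
cv2.imwrite("pics/w2.png",manip.snapshot("wrist")[:,:,::-1]);cv2.imwrite("pics/s2.png",manip.snapshot("scene")[:,:,::-1])
E
```

```text
clock: 3.3
tcp_pos: [0.5888, -0.1535, 0.0182]
eef_rot: [3.139, 0.109, 0.002]
contact_force: [-1.1, -1.3, 6.0]
gripper_width: 0.026
grip_force: 30.0
clock: 3.8
tcp_pos: [0.5927, -0.1542, 0.2245]
eef_rot: [3.136, 0.109, 0.02]
contact_force: [0.9, -0.6, -2.2]
gripper_width: 0.026
grip_force: 30.0
```

View pics/w2.png

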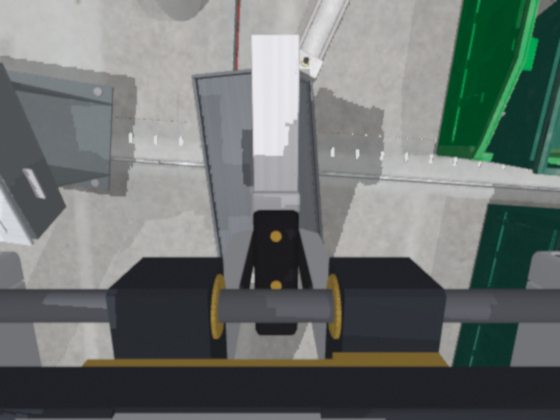

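The blade is held level between the fingers, with its tip at about (276,37) and an opening of 26 mm. Now I'll move in front of and above the case to measure the cover.

```bash
python3 -c "
from h import *
go(.455,.1425,.28,-.075)"
```

```text
shift [-0.1125 -0.3041 -0.062 ] turn 0.145 | at [ 0.5886 -0.153   0.2183] yaw 0.07 tilt -1.0
```

```bash
python3 shift.py '0 0 0 -0.05 0;0 -0.112 -0.304 -0.062 0.145;0 -0.112 -0.304 -0.062 0.145;0 -0.112 -0.304 -0.062 0.145;0 -0.112 -0.304 -0.062 0.145;0 -0.112 -0.304 -0.062 0.145;0 -0.112 -0.304 -0.062 0.145;0 -0.112 -0.304 -0.062 0.145;0 -0.112 -0.304 -0.062 0.145;0 -0.112 -0.304 -0.062 0.145;0 -0.112 -0.304 -0.062 0.145;0 -0.112 -0.304 -0.062 0.145'
python3 - <<'E'
from h import *
c=manip.camera_info("wrist");np.save("w3.npy",c,allow_pickle=True)
cv2.imwrite("pics/w3.png",manip.snapshot("wrist")[:,:,::-1]);go(.455,.1425,.28,-.075)
E
```

```text
clock: 5.1
tcp_pos: [0.4557, 0.1407, 0.2788]
eef_rot: [3.138, -0.122, -0.002]
contact_force: [0.8, -0.2, -0.6]
gripper_width: 0.0258
grip_force: 30.0
shift [-0.0009 -0.0016 -0.001 ] turn -0.0028 | at [0.4558 0.1409 0.279 ] yaw -0.0778 tilt -1.0
```

View pics/w3.png

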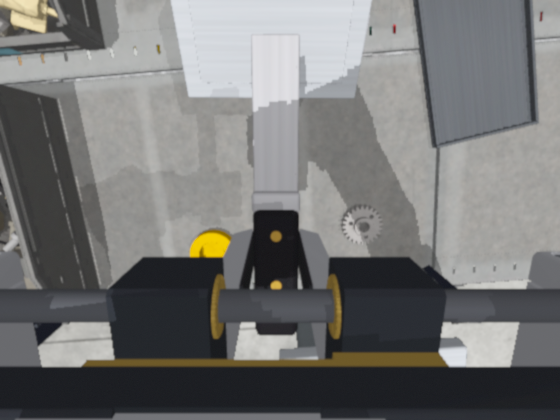

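The cover's low edge is visible, with corners at about (188,97) and (356,98), and the blade is centred near column 275. I'll triangulate these corners with the top and scene views.

```bash
python3 - <<'E'
from h import *
c=np.load("w3.npy",allow_pickle=True).item();T=manip.camera_info("top");S=manip.camera_info("scene")
def lines(im,rowcols,vert):  # subpixel threshold crossings
    pass
w=cv2.imread("pics/w3.png",0).astype(float);t=cv2.imread("pics/top0.png",0).astype(float)
def low(im,cols,r0,r1):
    P=[]
    for x in cols:
        g=np.diff(im[r0:r1,x]);k=g.argmin();a=g[max(k-1,0):k+2];P.append((x,r0+max(k-1,0)+.5+(np.arange(len(a))*a).sum()/a.sum()))
    return np.polyfit(*np.array(P).T,1)
def side(im,rows,c0,c1,sgn):
    P=[]
    for y in rows:
        g=sgn*np.diff(im[y,c0:c1]);k=g.argmax();P.append((y,c0+k+.5))
    return np.polyfit(*np.array(P).T,1)
def corner(l,s): # r=l0 c+l1 ; c=s0 r+s1
    r=(l[0]*s[1]+l[1])/(1-l[0]*s[0]);return (s[0]*r+s[1],r)
lw=low(w,list(range(195,245,5))+list(range(305,350,5)),88,106)
wL,wR=corner(lw,side(w,range(60,94,3),175,198,1)),corner(lw,side(w,range(60,94,3),348,372,-1))
lt=low(t,range(212,265,4),214,228)
tL,tR=corner(lt,side(t,range(195,218,2),200,214,1)),corner(lt,side(t,range(195,218,2),262,276,-1))
print(wL,wR,tL,tR)
for n,a,b,s in(("L",wL,tL,(217.8,228.9)),("R",wR,tR,(273.1,213.8))):
    print(n,tri([(c,a),(T,b)]),tri([(c,a),(T,b),(S,s)]),onz(c,a,.1345))
E
```

```text
(np.float64(188.0857711348626), np.float64(96.62244771070077)) (np.float64(353.9104548496809), np.float64(95.34147113071853)) (np.float64(206.72553598408496), np.float64(221.31422915826727)) (np.float64(266.48137422730315), np.float64(220.47756569971085))
L (array([0.56106537, 0.21378855, 0.14641371]), np.float64(0.00019036737522087029)) (array([0.56165946, 0.21445318, 0.14029175]), np.float64(0.001565473929503902)) [0.56283009 0.21701745 0.1345    ]
R (array([0.55022841, 0.05955286, 0.14343059]), np.float64(0.0004906816055033349)) (array([0.55103818, 0.05878693, 0.13672385]), np.float64(0.0011078315127708623)) [0.55158545 0.05712684 0.1345    ]
```

Taking the known 160 mm width as a check, the low top corner's middle is at (0.557, 0.137, 0.1345) with a case yaw of about -0.070. The tool can't pitch, so I'll press the blade down onto the closed cover. It will swivel in the pads until it lies at the cover's 30° slope.

```bash
python3 -c "
from h import *
go(.4924,.1416,.175,-.070)"
```

```text
shift [ 0.0365 -0.0037  0.104 ] turn -0.0078 | at [0.4558 0.1409 0.279 ] yaw -0.0778 tilt -1.0
```

```bash
python3 shift.py '0 0.036 -0.0035 0 -0.008;0 0.036 -0.0035 0.04 -0.008;0 0.036 -0.0035 0.08 -0.008;0 0.036 -0.0035 0.1 -0.008;0 0.036 -0.0035 0.104 -0.008;0 0.036 -0.0035 0.104 -0.008'
python3 shift.py '0 0 0 0.01 0;0 0 0 0.018 0;0 0 0 0.026 0;0 0 0 0.03 0;0 0 0 0.03 0'
python3 - <<'E'
from h import *
c=manip.camera_info("wrist");cv2.imwrite("pics/w4.png",manip.snapshot("wrist")[:,:,::-1])
s=manip.snapshot("scene")[:,:,::-1];cv2.imwrite("pics/s4.png",s)
w=cv2.imread("pics/w4.png")
cv2.imwrite("pics/c4.png",np.hstack([cv2.resize(s[130:270,140:300],(457,400),interpolation=3),cv2.resize(w[0:300,160:400],(320,400))]))
go(.4924,.1416,.101,-.07)
E
```

```text
clock: 5.75
tcp_pos: [0.4919, 0.1424, 0.1753]
eef_rot: [3.139, -0.107, -0.001]
contact_force: [-1.0, 0.2, -1.5]
gripper_width: 0.0261
grip_force: 30.0
clock: 6.25
tcp_pos: [0.4914, 0.1431, 0.1451]
eef_rot: [3.14, -0.105, -0.001]
contact_force: [-0.8, 0.6, -0.4]
gripper_width: 0.0258
grip_force: 30.0
shift [0.0012 0.0014 0.0444] turn 0.0029 | at [0.4913 0.1431 0.1454] yaw -0.0671 tilt -1.0
```

View pics/c4.png

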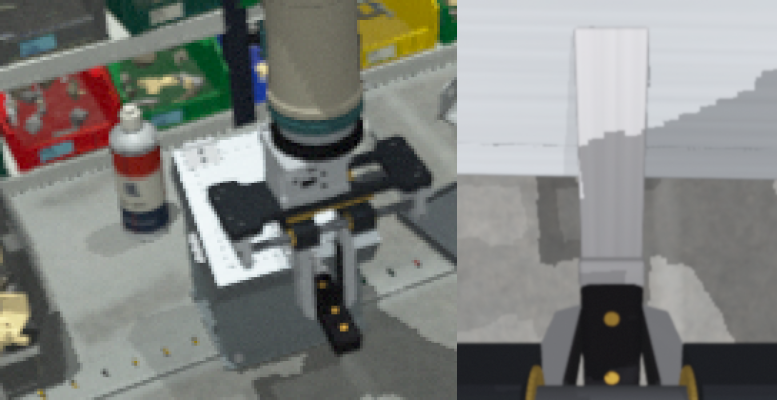

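The crop shows the blade over the cover and swivelling tip-up. Its tip is now at about (611,28) in the crop and looks wider than its root. Forces are small, so I'll continue down.

```bash
python3 shift.py '0 0.001 0.001 0.008 0;0 0.001 0.001 0.016 0;0 0.001 0.001 0.024 0;0 0.001 0.001 0.032 0;0 0.001 0.001 0.038 0;0 0.001 0.001 0.038 0;0 0.001 0.001 0.038 0'
python3 shift.py '0 0 0 0.003 0;0 0 0 0.006 0;0 0 0 0.006 0'
python3 - <<'E'
from h import *
np.save("w5.npy",manip.camera_info("wrist"),allow_pickle=True);w=manip.snapshot("wrist")[:,:,::-1];cv2.imwrite("pics/w5.png",w)
s=manip.snapshot("scene")[:,:,::-1];cv2.imwrite("pics/s5.png",s)
print(manip.read_state()["contact_force"].round(1));go(.4924,.1416,.101,-.07)
E
```

```text
clock: 7.05
tcp_pos: [0.4918, 0.1418, 0.107]
eef_rot: [3.139, -0.106, -0.003]
contact_force: [0.1, 0.3, -1.8]
gripper_width: 0.0257
grip_force: 30.0
clock: 7.35
tcp_pos: [0.4929, 0.1421, 0.1015]
eef_rot: [-3.14, 0.106, -0.001]
contact_force: [-0.4, 0.2, 1.5]
gripper_width: 0.0254
grip_force: 30.0
[-0.6 -0.1  0.5]
shift [-0.0002  0.0004  0.0006] turn 0.0028 | at [0.4926 0.142  0.1016] yaw -0.0672 tilt -1.0
```

```bash
python3 - <<'E'
from h import *
c=np.load("w5.npy",allow_pickle=True).item();w=cv2.GaussianBlur(cv2.imread("pics/w5.png",0),(1,5),0).astype(float)
s=manip.read_state()["tcp_pos"];u=np.array([np.cos(-.067),np.sin(-.067),0]);v=np.array([-u[1],u[0],0])
for th in(.3,.4,.52,.6):
    P=s-[0,0,.0025];t=P+.114*(np.cos(th)*u+[0,0,np.sin(th)])
    print(th,[proj(c,t+k*v*.0125).round(1).tolist() for k in(1,-1)])
for r in range(0,150,10):
    g=np.abs(np.diff(w[r]));L=np.argsort(g[225:262])[-2:]+225;R=np.argsort(g[290:330])[-2:]+290
    print(r,[(int(k),int(g[k])) for k in (*L,*R)])
E
```

```text
0.3 [[244.6, 23.1], [306.6, 23.1]]
0.4 [[242.0, 24.5], [309.2, 24.5]]
0.52 [[238.6, 31.6], [312.6, 31.6]]
0.6 [[236.1, 40.4], [315.0, 40.5]]
0 [(258, 1), (257, 1), (325, 1), (324, 1)]
10 [(260, 0), (236, 1), (328, 0), (329, 0)]
20 [(238, 8), (237, 9), (314, 5), (313, 12)]
30 [(237, 12), (238, 12), (311, 13), (313, 28)]
40 [(241, 8), (238, 17), (311, 18), (313, 29)]
50 [(238, 11), (239, 17), (309, 10), (311, 18)]
60 [(242, 10), (240, 16), (311, 11), (310, 15)]
70 [(243, 8), (240, 9), (308, 8), (310, 17)]
80 [(243, 8), (241, 19), (307, 14), (309, 28)]
90 [(244, 10), (242, 19), (320, 18), (310, 27)]
100 [(245, 9), (243, 14), (301, 16), (300, 23)]
110 [(247, 12), (246, 17), (308, 4), (307, 9)]
120 [(241, 19), (240, 22), (307, 5), (306, 11)]
130 [(239, 17), (238, 25), (306, 6), (305, 11)]
140 [(235, 10), (236, 20), (305, 12), (304, 20)]
```

The tip measures about 76 px wide, which puts the blade at about 0.53 rad, parallel with the cover. Its rest on the cover also registers the pose, so the notch centre-line lies 10.5 mm along the cover normal below. I'll back off, drop and line up.

```bash
python3 shift.py '0 0 0 -0.006 0;0 -0.04 0 -0.006 0;0 -0.068 0 -0.006 0;0 -0.068 0 0.04 0;0 -0.051 0 0.0425 0;0 -0.051 0 0.0425 0;0 -0.051 0 0.0425 0'
python3 - <<'E'
from h import *
np.save("w6.npy",manip.camera_info("wrist"),allow_pickle=True);w=manip.snapshot("wrist")[:,:,::-1];cv2.imwrite("pics/w6.png",w)
s=manip.snapshot("scene")[:,:,::-1];cv2.imwrite("pics/s6.png",s)
cv2.imwrite("pics/c6.png",np.hstack([cv2.resize(s[170:270,170:290],(456,380),interpolation=3),cv2.resize(w[0:300,160:400],(304,380))]))
go(.4929+.005,.142,.1015-.01,-.07)
E
```

```text
clock: 8.15
tcp_pos: [0.4417, 0.1454, 0.0593]
eef_rot: [-3.14, 0.106, 0.0]
contact_force: [0.6, -0.0, -2.0]
gripper_width: 0.0258
grip_force: 30.0
shift [ 0.0566 -0.0004 -0.0318] turn 0.0027 | at [0.4414 0.1455 0.0596] yaw -0.0673 tilt -1.0
```

View pics/c6.png

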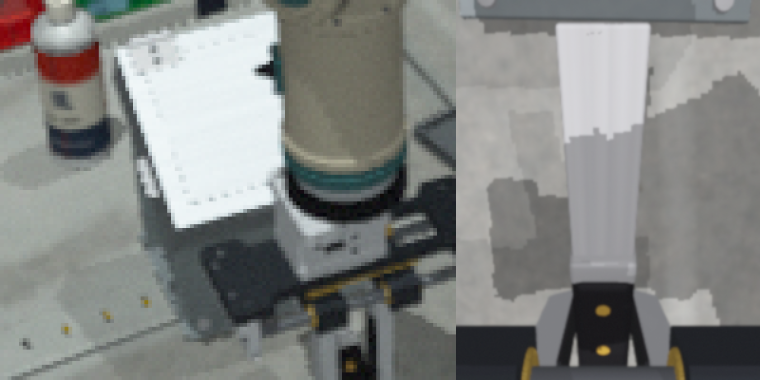

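The wrist crop shows the blade straight ahead with its tip at about (604,25), and the cover is undisturbed in the scene. Now I'll insert along the slope.

```bash
python3 shift.py '0 0.009 0 -0.005 0;0 0.018 0 -0.0105 0;0 0.025 0 -0.0145 0;0 0.032 0 -0.0185 0;0 0.032 0 -0.0185 0'
python3 shift.py '0 0.007 0 -0.004 0;0 0.014 0 -0.008 0;0 0.02 0 -0.0115 0;0 0.024 0 -0.0138 0;0 0.024 0 -0.0138 0;0 0.024 0 -0.0138 0'
python3 - <<'E'
from h import *
np.save("w7.npy",manip.camera_info("wrist"),allow_pickle=True);w=manip.snapshot("wrist")[:,:,::-1];cv2.imwrite("pics/w7.png",w)
s=manip.snapshot("scene")[:,:,::-1];cv2.imwrite("pics/s7.png",s)
print(np.abs(s.astype(int)-cv2.imread("pics/s6.png"))[185:232,198:235].mean())
g=cv2.cvtColor(w,6).astype(float)
print("lip row, cols",[(x,int(np.abs(np.diff(g[:150,x])).argmax())) for x in range(180,380,20)])
E
```

```text
clock: 8.75
tcp_pos: [0.4756, 0.1433, 0.0783]
eef_rot: [-3.139, 0.107, -0.004]
contact_force: [0.3, -0.5, -1.2]
gripper_width: 0.026
grip_force: 30.0
clock: 9.35
tcp_pos: [0.4973, 0.1416, 0.0912]
eef_rot: [3.14, -0.106, -0.001]
contact_force: [-0.1, -0.1, -1.6]
gripper_width: 0.0257
grip_force: 30.0
39.03871957063446
lip row, cols [(180, 144), (200, 145), (220, 145), (240, 111), (260, 104), (280, 145), (300, 100), (320, 93), (340, 85), (360, 77)]
```

```bash
python3 - <<'E'
from h import *
c=np.load("w7.npy",allow_pickle=True).item();g=cv2.imread("pics/w7.png",0).astype(float)
v=np.array([.070,.9975,0]);m=np.array([.5572,.1371,.1345])
for k in(.05,.04,.03,-.03,-.04,-.05):
    p=proj(c,m+k*v);x=int(p[0]);d=np.diff(g[:140,x]);i=np.argsort(d)[:3];print(k,p.round(1),[(int(a),int(d[a])) for a in i])
for n in("s5","s6","s7"):
    s=cv2.imread(f"pics/{n}.png").min(2);S=s[170:240,196:222]>170;ys,xs=np.nonzero(S);print(n,"lowest white",ys.max()+170,(xs[ys==ys.max()]+196).mean(),"left",xs.min()+196)
E
```

```text
0.05 [151.9 146.6] [(111, -17), (110, -12), (109, -2)]
0.04 [176.9 146.7] [(111, -3), (110, -3), (53, -2)]
0.03 [201.8 146.8] [(112, -22), (111, -13), (110, -2)]
-0.03 [351.6 147.3] [(78, -25), (77, -14), (79, -10)]
-0.04 [376.6 147.4] [(69, -25), (68, -13), (70, -10)]
-0.05 [401.5 147.4] [(60, -25), (59, -14), (61, -11)]
s5 lowest white 229 217.5 left 200
s6 lowest white 229 217.5 left 200
s7 lowest white 229 217.5 left 200
```

The cover still reads closed: its corner pixels are unchanged and its lip sits at the predicted row. The blade is about 43 mm in, so step 1 should be met. I'll slide a little deeper for a shorter lever arm, then raise along the cover normal.

```bash
python3 shift.py '0 0.006 0 -0.0035 0;0 0.012 0 -0.007 0;0 0.012 0 -0.007 0;0 0.01 0 -0.011 0;0 0.007 0 -0.016 0;0 0.004 0 -0.021 0;0 0.001 0 -0.026 0;0 -0.001 0 -0.03 0;0 -0.001 0 -0.03 0'
cat > m.py <<'E'
from h import *
import sys
n=sys.argv[1]
c=manip.camera_info("wrist");np.save(n+".npy",c,allow_pickle=True);w=manip.snapshot("wrist")[:,:,::-1];cv2.imwrite(f"pics/w{n}.png",w)
s=manip.snapshot("scene")[:,:,::-1];cv2.imwrite(f"pics/s{n}.png",s);t=manip.snapshot("top")[:,:,::-1];cv2.imwrite(f"pics/t{n}.png",t)
st=manip.read_state();print("F",st["contact_force"].round(1),"M",st["wrist_torque"].round(2),"tcp",st["tcp_pos"].round(4))
m=s.min(2);S=m[100:240,190:222]>170;ys,xs=np.nonzero(S);print("scene lowest white",ys.max()+100,(xs[ys==ys.max()]+190).mean(),"left",xs.min()+190)
g=w.min(2).astype(float)
for x in(180,205,345,370):
    col=g[:200,x];d=np.diff(col);k=np.argsort(d)[:3];print(x,[(int(a),int(d[a])) for a in k])
E
python3 m.py 8
```

```text
clock: 10.35
tcp_pos: [0.4963, 0.1418, 0.122]
eef_rot: [-3.14, 0.105, -0.001]
contact_force: [1.2, -0.8, -2.4]
gripper_width: 0.0256
grip_force: 30.0
F [-0.   0.4 -1.5] M [0.02 0.03 0.04] tcp [0.4957 0.1418 0.1212]
scene lowest white 227 217.0 left 190
180 [(155, -20), (154, -18), (156, -11)]
205 [(155, -21), (156, -16), (154, -12)]
345 [(82, -22), (83, -16), (157, -16)]
370 [(69, -20), (158, -15), (70, -13)]
```

```bash
cat > q.py <<'E'
from h import *
import sys
n,row=sys.argv[1],float(sys.argv[2])
c=np.load(n+".npy",allow_pickle=True).item()
u=np.array([.9975,-.070,0]);v=np.array([.070,.9975,0]);z=np.array([0,0,1.])
U0=np.array([.5592,.137,.131]);H=U0+.14*(np.cos(np.pi/6)*u+.5*z)
for q in np.arange(0,float(sys.argv[3]) if len(sys.argv)>3 else .6,.05):
    a=np.pi/6-q;top=H-.14*(np.cos(a)*u+np.sin(a)*z)+.004*(-np.sin(a)*u+np.cos(a)*z);print(round(q,2),proj(c,top+.06*v).round(1),proj(c,top-.06*v).round(1),top.round(3))
E
python3 q.py 8 155; python3 - <<'E'
from h import *
g=cv2.imread("pics/w8.png").astype(int)
for r in(150,165,180,195):print(r,g[r,225:330:4].min(1))
E
```

```text
0.0 [156.3 142.3] [397.2 143.1] [0.557 0.137 0.134]
0.05 [151.9 149.3] [401.6 150.2] [0.554 0.137 0.141]
0.1 [147.  156.2] [406.5 157.1] [0.551 0.138 0.147]
0.15 [141.5 163. ] [412.1 163.9] [0.549 0.138 0.154]
0.2 [135.3 169.6] [418.4 170.5] [0.546 0.138 0.16 ]
0.25 [128.3 176.1] [425.4 177. ] [0.545 0.138 0.167]
0.3 [120.3 182.3] [433.5 183.4] [0.543 0.138 0.174]
0.35 [111.3 188.4] [442.6 189.5] [0.542 0.138 0.181]
0.4 [100.9 194.3] [453.2 195.5] [0.541 0.138 0.188]
0.45 [ 88.9 199.9] [465.3 201.2] [0.541 0.138 0.195]
0.5 [ 74.9 205.3] [479.5 206.6] [0.54  0.138 0.202]
0.55 [ 58.5 210.2] [496.2 211.6] [0.541 0.138 0.209]
150 [211 211 211 211 211 207 158 157 157 157 157 157 157 156 156 156 156 156
 157 156 156 156 156 157 157 157 157]
165 [ 94  93  94  97 110 112 112 143 144 144 140 141 143 143 139 141 143 140
 142 125 113 118 122 122 125 121 117]
180 [ 94  97  96  95  92 107 112 141 143 144 139 141 143 142 138 140 142 139
 142 118 111 115 121 121 122 120 117]
195 [ 93  94  91  92  94  95  97 132 140 142 137 138 140 139 136 139 138 137
 139 115 112 112 117 121 120 117 115]
```

The cover is at about 0.1 rad and the blade is slipping slightly in the pads. I'll go 18 mm deeper so the lip bears nearer the handle, then follow the arc up.

```bash
python3 shift.py '0 0.009 0 -0.004 0;0 0.018 0 -0.008 0;0 0.018 0 -0.008 0;0 0.016 0 -0.015 0;0 0.014 0 -0.022 0;0 0.012 0 -0.029 0;0 0.01 0 -0.036 0;0 0.009 0 -0.043 0;0 0.008 0 -0.05 0;0 0.008 0 -0.05 0'
python3 m.py 9; python3 q.py 9 0 .8
```

```text
clock: 11.5
tcp_pos: [0.5039, 0.1413, 0.1721]
eef_rot: [-3.14, 0.105, 0.001]
contact_force: [-0.7, 0.6, -2.4]
gripper_width: 0.0259
grip_force: 30.0
F [ 0.6  0.6 -1.1] M [ 0.06 -0.04 -0.05] tcp [0.5047 0.1413 0.1715]
scene lowest white 221 210.0 left 190
180 [(164, -17), (157, -14), (163, -12)]
205 [(180, -26), (179, -15), (181, -11)]
345 [(79, -25), (186, -16), (187, -15)]
370 [(72, -21), (187, -15), (188, -14)]
0.0 [185.9 152.2] [366.9 152.8] [0.557 0.137 0.134]
0.05 [183.4 157.7] [369.4 158.3] [0.554 0.137 0.141]
0.1 [180.7 163. ] [372.1 163.7] [0.551 0.138 0.147]
0.15 [177.8 168.2] [375.  168.8] [0.549 0.138 0.154]
0.2 [174.5 173.1] [378.3 173.8] [0.546 0.138 0.16 ]
0.25 [170.9 177.8] [381.9 178.5] [0.545 0.138 0.167]
0.3 [167.  182.3] [385.9 183. ] [0.543 0.138 0.174]
0.35 [162.6 186.5] [390.3 187.3] [0.542 0.138 0.181]
0.4 [157.8 190.4] [395.2 191.2] [0.541 0.138 0.188]
0.45 [152.5 193.9] [400.6 194.8] [0.541 0.138 0.195]
0.5 [146.6 197.1] [406.6 198. ] [0.54  0.138 0.202]
0.55 [140.  199.7] [413.3 200.7] [0.541 0.138 0.209]
0.6 [132.6 201.9] [420.7 202.9] [0.541 0.138 0.216]
0.65 [124.3 203.4] [429.1 204.4] [0.542 0.138 0.223]
0.7 [115.  204.1] [438.6 205.2] [0.543 0.138 0.23 ]
0.75 [104.5 204. ] [449.3 205.1] [0.545 0.138 0.236]
```

The cover is at about 0.35 rad, so step 2 should be met. The blade conforms to the cover, so I'll keep it flush under the underside with the lip about 40 mm from the grip, and follow the arc about the hinge. The gripper stays outboard of the lip throughout.

```bash
cat > arc.py <<'E'
from h import *
import sys
q0,q1,n,d=map(float,sys.argv[1:5])
s=manip.read_state();M=Ro.from_rotvec(s["eef_rot"]).as_matrix()
u=np.array([.9975,-.070,0]);z=np.array([0,0,1.]);H=np.array([.5592,.137,.131])+.14*(np.cos(np.pi/6)*u+.5*z)
for q in np.linspace(q0,q1,int(n)):
    a=np.pi/6-q;P=H-(.14+d)*(np.cos(a)*u+np.sin(a)*z)-.0015*(-np.sin(a)*u+np.cos(a)*z)+.0025*z
    print(round(q,2),(M.T@(P-s["tcp_pos"])).round(4),P.round(3))
E
python3 arc.py .35 1.85 16 .039
```

```text
0.35 [-0.0002  0.0005  0.0004] [0.505 0.141 0.171]
0.45 [-0.0025  0.0005 -0.0173] [0.502 0.141 0.189]
0.55 [-0.0031  0.0005 -0.0352] [0.502 0.141 0.207]
0.65 [-0.0019  0.0005 -0.0531] [0.503 0.141 0.225]
0.75 [ 0.0011  0.0005 -0.0707] [0.506 0.141 0.242]
0.85 [ 0.0059  0.0005 -0.088 ] [0.511 0.14  0.259]
0.95 [ 0.0123  0.0005 -0.1047] [0.517 0.14  0.276]
1.05 [ 0.0204  0.0005 -0.1206] [0.525 0.139 0.292]
1.15 [ 0.0301  0.0005 -0.1357] [0.535 0.139 0.307]
1.25 [ 0.0412  0.0006 -0.1497] [0.546 0.138 0.321]
1.35 [ 0.0536  0.0006 -0.1626] [0.558 0.137 0.334]
1.45 [ 0.0673  0.0006 -0.1742] [0.572 0.136 0.346]
1.55 [ 0.082   0.0007 -0.1843] [0.586 0.135 0.356]
1.65 [ 0.0977  0.0007 -0.1929] [0.602 0.134 0.364]
1.75 [ 0.1141  0.0008 -0.1999] [0.618 0.133 0.371]
1.85 [ 0.1312  0.0008 -0.2052] [0.635 0.132 0.377]
```

First to about q = 0.95, then look.

```bash
python3 shift.py '0 -0.0015 0 -0.009 0;0 -0.0025 0 -0.0175 0;0 -0.003 0 -0.026 0;0 -0.003 0 -0.035 0;0 -0.0025 0 -0.044 0;0 -0.002 0 -0.053 0;0 -0.0005 0 -0.062 0;0 0.001 0 -0.071 0;0 0.0035 0 -0.08 0;0 0.006 0 -0.088 0;0 0.009 0 -0.096 0;0 0.012 0 -0.105 0;0 0.012 0 -0.105 0'
python3 m.py 10; python3 q.py 10 0 1.3; python3 - <<'E'
from h import *
S=manip.camera_info("scene");u=np.array([.9975,-.070,0]);v=np.array([.070,.9975,0]);z=np.array([0,0,1.]);H=np.array([.5592,.137,.131])+.14*(np.cos(np.pi/6)*u+.5*z)
for q in(0,.5,.7,.8,.9,1.,1.1,1.2,1.5,1.6,1.7,1.8,1.9):
    a=np.pi/6-q;print(q,proj(S,H-.14*(np.cos(a)*u+np.sin(a)*z)+.004*(-np.sin(a)*u+np.cos(a)*z)+.08*v).round(1))
a=cv2.imread("pics/s10.png");b=cv2.imread("pics/w10.png")
cv2.imwrite("pics/c10.png",np.hstack([cv2.resize(a[110:260,150:300],(400,400),interpolation=3),cv2.resize(b[0:300,100:400],(400,400))]))
E
```

```text
clock: 12.95
tcp_pos: [0.5171, 0.1405, 0.2775]
eef_rot: [-3.139, 0.106, -0.002]
contact_force: [-1.1, -0.6, -2.4]
gripper_width: 0.0258
grip_force: 30.0
F [-0.2 -0.1 -2.8] M [ 0.03  0.04 -0.03] tcp [0.517  0.1406 0.2766]
scene lowest white 221 210.0 left 190
180 [(152, -17), (13, -15), (151, -10)]
205 [(157, -18), (156, -14), (181, -9)]
345 [(80, -22), (184, -19), (183, -16)]
370 [(184, -16), (65, -15), (183, -12)]
0.0 [216.8 160. ] [335.8 160.4] [0.557 0.137 0.134]
0.05 [215.7 163.8] [336.8 164.1] [0.554 0.137 0.141]
0.1 [214.6 167.3] [338.  167.7] [0.551 0.138 0.147]
0.15 [213.4 170.7] [339.2 171. ] [0.549 0.138 0.154]
0.2 [212.  173.8] [340.5 174.2] [0.546 0.138 0.16 ]
0.25 [210.6 176.8] [341.9 177.1] [0.545 0.138 0.167]
0.3 [209.1 179.5] [343.5 179.9] [0.543 0.138 0.174]
0.35 [207.5 181.9] [345.1 182.3] [0.542 0.138 0.181]
0.4 [205.8 184.1] [346.8 184.5] [0.541 0.138 0.188]
0.45 [203.9 186. ] [348.7 186.4] [0.541 0.138 0.195]
0.5 [202.  187.6] [350.7 188. ] [0.54  0.138 0.202]
0.55 [199.8 188.8] [352.9 189.2] [0.541 0.138 0.209]
0.6 [197.6 189.6] [355.2 190.1] [0.541 0.138 0.216]
[... 215 characters left out ...]
 [183.9 186.5] [369.2 187.1] [0.549 0.138 0.25 ]
0.9 [180.5 184.1] [372.5 184.6] [0.552 0.138 0.256]
0.95 [177.  180.9] [376.2 181.5] [0.555 0.137 0.263]
1.0 [173.3 176.9] [380.  177.5] [0.558 0.137 0.269]
1.05 [169.3 172.1] [384.1 172.7] [0.561 0.137 0.275]
1.1 [165.1 166.2] [388.4 166.8] [0.565 0.137 0.281]
1.15 [160.6 159.2] [393.  159.9] [0.569 0.136 0.286]
1.2 [155.8 151.1] [397.9 151.8] [0.574 0.136 0.292]
1.25 [150.8 141.7] [403.1 142.4] [0.578 0.136 0.297]
0 [216.3 230.5]
0.5 [216.1 214.2]
0.7 [214.7 204.7]
0.8 [213.8 199.5]
0.9 [212.7 194. ]
1.0 [211.4 188.5]
1.1 [210.  182.8]
1.2 [208.4 177.1]
1.5 [203.3 160.9]
1.6 [201.5 155.9]
1.7 [199.7 151.3]
1.8 [198.  147.1]
1.9 [196.2 143.4]
```

View pics/c10.png

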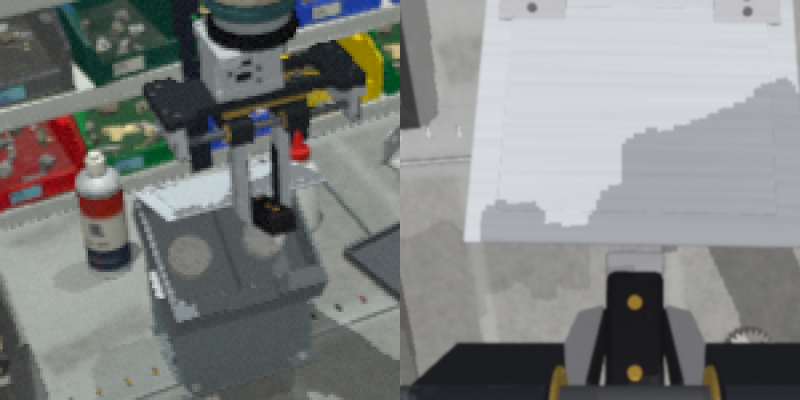

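The cover is at about 0.92 rad (low-left corner at about (465,240) in the wrist crop), with the blade flush under it and the gripper clear. I'll continue along the arc.

```bash
python3 shift.py '0 0.004 0 -0.008 0;0 0.008 0 -0.016 0;0 0.013 0 -0.0235 0;0 0.018 0 -0.031 0;0 0.0235 0 -0.038 0;0 0.029 0 -0.045 0;0 0.035 0 -0.0515 0;0 0.0415 0 -0.058 0;0 0.048 0 -0.064 0;0 0.055 0 -0.0695 0;0 0.0625 0 -0.075 0;0 0.07 0 -0.0795 0;0 0.0775 0 -0.084 0;0 0.085 0 -0.088 0;0 0.0935 0 -0.092 0;0 0.102 0 -0.095 0;0 0.102 0 -0.095 0;0 0.102 0 -0.095 0'
python3 m.py 11; python3 q.py 11 0 2.1|tail -14; python3 - <<'E'
from h import *
s=cv2.imread("pics/s11.png");a=s.min(2).astype(int)
for r in range(140,200,5):print(r,a[r,185:225:2])
E
```

```text
clock: 14.9
tcp_pos: [0.6191, 0.1336, 0.3716]
eef_rot: [-3.14, 0.106, -0.003]
contact_force: [-0.7, -0.7, -1.9]
gripper_width: 0.0256
grip_force: 30.0
F [ 0.3 -0.4 -1.6] M [-0.    0.2  -0.04] tcp [0.6187 0.1336 0.3716]
scene lowest white 221 210.0 left 190
180 [(181, -20), (154, -5), (113, -4)]
205 [(32, -48), (1, -44), (33, -35)]
345 [(77, -21), (76, -14), (78, -9)]
370 [(168, -33), (169, -18), (164, -9)]
1.4 [200.9 251.4] [352.1 251.9] [0.594 0.135 0.311]
1.45 [199.2 246.6] [353.8 247. ] [0.599 0.134 0.315]
1.5 [197.5 241.1] [355.5 241.6] [0.605 0.134 0.319]
1.55 [195.9 235.1] [357.3 235.6] [0.611 0.133 0.323]
1.6 [194.3 228.5] [359. 229.] [0.617 0.133 0.326]
1.65 [192.7 221.2] [360.6 221.7] [0.624 0.132 0.329]
1.7 [191.2 213.3] [362.3 213.9] [0.63  0.132 0.332]
1.75 [189.7 204.9] [363.8 205.4] [0.637 0.132 0.334]
1.8 [188.3 195.9] [365.3 196.4] [0.643 0.131 0.336]
1.85 [187.  186.4] [366.8 186.9] [0.65  0.131 0.338]
1.9 [185.8 176.3] [368.1 176.9] [0.657 0.13  0.339]
1.95 [184.7 165.9] [369.3 166.5] [0.664 0.13  0.34 ]
2.0 [183.7 155.1] [370.3 155.7] [0.671 0.129 0.341]
2.05 [182.
[... 386 characters left out ...]
109]
160 [ 80  60  84 113 135 121  80  69 112 111 113 114 110 110 110 115 111 112
 109 109]
165 [ 64 101 114 145 132  87  49  44 115 111 111 114 112 111 110 111 111 108
 110 109]
170 [179 201  86   0  34  56  69  85 111 110 113 112 109 115 114 113 111 110
 108 110]
175 [142 128 159 188 156  80  98 140 111 112 109 117 111 109 110 111 109 109
 107 108]
180 [192 186 178 159 128 100 127 133 113 107 113 117 119 117 112  90  76  78
  70  64]
185 [ 24  21  19  19  16  21 153 155 115  64  64  61  64  61  65  65  62  64
  71  68]
190 [ 23  28  21  33  68  98 134 129  70 143  76  81  79  81  79  82  79  78
  77  78]
195 [ 69  96 128 126 124 114 112 165 112  70 139  78  82  79  76  79  80  80
  80  83]
```

The scene shows the cover's underside with its upper corner at about row 148, matching about 1.75 rad. I'll back straight off and measure how far the blade hangs down.

```bash
python3 shift.py '0 -0.03 0 0 0;0 -0.07 0 0 0;0 -0.11 0 0 0;0 -0.13 0 0 0;0 -0.13 0 0 0'
python3 m.py 12; python3 - <<'E'
from h import *
a=cv2.imread("pics/s12.png").min(2).astype(int)
for r in range(142,156,2):print(r,a[r,193:215:2])
c=np.load("12.npy",allow_pickle=True).item();s=manip.read_state()["tcp_pos"];u=np.array([.9977,-.067,0]);v=np.array([.067,.9977,0])
for th in(-.4,-.6,-.8,-1.,-1.2,-1.4):
  print(th,[[proj(c,s-[0,0,.0025]+L*(np.cos(th)*u+[0,0,np.sin(th)])+k*v*.0125).round(1).tolist() for k in(1,-1)] for L in(.05,.116)])
g=cv2.imread("pics/w12.png")
for r in range(110,230,8):print(r,g[r,240:312:3].astype(int).mean(1).astype(int))
E
```

```text
clock: 15.55
tcp_pos: [0.4868, 0.1431, 0.3726]
eef_rot: [-3.138, 0.102, -0.003]
contact_force: [0.1, 0.5, -1.2]
gripper_width: 0.026
grip_force: 30.0
F [ 0.9  0.2 -1.8] M [0.02 0.05 0.  ] tcp [0.4901 0.1423 0.3718]
scene lowest white 221 210.0 left 190
180 [(6, -17), (7, -17), (5, -13)]
205 [(9, -42), (8, -28), (0, -20)]
345 [(12, -39), (11, -36), (10, -23)]
370 [(11, -23), (10, -20), (4, -14)]
142 [135 134 136 131 134 133 147 142 136 127 120]
144 [135 136 135 139 139 128 122  85  39  19  23]
146 [133 127 125 108  68  48   0   7   1   0   0]
148 [102  46  55  52  82 113  61   0   0 106 136]
150 [ 88  46  49  47 100 141 159 213 219 146 110]
152 [ 48  50  45  41 196 123 114 115 114 113 113]
154 [ 45  44  49  44 114 113 114 117 115 115 112]
-0.4 [[[256.6, 160.6], [297.0, 160.7]], [[258.0, 64.2], [296.1, 64.3]]]
-0.6 [[[257.6, 167.0], [296.0, 167.1]], [[259.8, 86.9], [294.1, 87.0]]]
-0.8 [[[258.3, 175.3], [295.1, 175.4]], [[261.1, 110.3], [292.5, 110.4]]]
-1.0 [[[258.9, 185.3], [294.4, 185.4]], [[262.1, 133.8], [291.3, 133.9]]]
-1.2 [[[259.4, 196.4], [293.9, 196.5]], [[262.8, 157.3], [29
[... 932 characters left out ...]
 179 173 174 171 148 147 145 144 147 144 148 146 148 171
 178 186 191 191 186 177]
182 [178 175 175 177 175 175 176 163 148 147 144 144 147 143 147 147 147 162
 177 181 189 190 183 177]
190 [176 172 173 172 176 174 173 152 137 137 133 134 136 132 135 136 135 148
 181 184 190 190 184 178]
198 [177 177 179 182 176 177 178 140 137 136 133 134 136 132 134 135 133 138
 172 178 189 190 190 176]
206 [179 177 179 178 176 178 174 136 136 134 133 134 135 131 133 135 132 136
 173 175 187 192 188 175]
214 [175 177 180 180 180 177 169 135 137 133 133 135 134 130 133 134 132 133
 169 174 182 188 186 175]
222 [175 173 176 178 180 172 134 135 141 144 144 140 134 134 134 134 135 135
 133 174 184 190 190 181]
```

The tip sits at row 165 or so, meaning the blade hangs at about -1.26 rad. The cover stays at about 1.70 rad. To flatten the blade I'll touch the tip down near the tray's far end, then swing the grip back and down about the tip.

```bash
python3 -c "
from h import *
d=np.array([np.cos(.152),np.sin(.152),0]);C=np.array([.614,-.1377,0]);P=C+d*(.085-.036);print(P)
go(P[0],P[1],.372,.152);go(P[0],P[1],.14,.152)"
```

```text
[ 0.66243504 -0.13028065  0.        ]
shift [1.904e-01 2.603e-01 2.000e-04] turn -0.2195 | at [0.4901 0.1423 0.3718] yaw -0.0675 tilt -1.0
shift [0.1898 0.2604 0.2322] turn -0.2195 | at [0.4901 0.1423 0.3718] yaw -0.0675 tilt -1.0
```

```bash
python3 shift.py '0 0.19 0.26 0 -0.22;0 0.19 0.26 0 -0.22;0 0.19 0.26 0 -0.22;0 0.19 0.26 0 -0.22;0 0.19 0.26 0 -0.22;0 0.19 0.26 0 -0.22;0 0.19 0.26 0 -0.22;0 0.19 0.26 0 -0.22;0 0.19 0.26 0.05 -0.22;0 0.19 0.26 0.1 -0.22;0 0.19 0.26 0.15 -0.22;0 0.19 0.26 0.2 -0.22;0 0.19 0.26 0.23 -0.22;0 0.19 0.26 0.23 -0.22;0 0.19 0.26 0.23 -0.22'
python3 - <<'E'
from h import *
c=manip.camera_info("wrist");w=manip.snapshot("wrist")[:,:,::-1];cv2.imwrite("pics/w13.png",w);go(.6624,-.1303,.1185,.152)
s=manip.read_state()["tcp_pos"];u=np.array([np.cos(.152),np.sin(.152),0])
for L in(.114,.118):
  for th in(-1.1,-1.2,-1.3,-1.4):print(L,th,proj(c,s-[0,0,.0025]+L*(np.cos(th)*u+[0,0,np.sin(th)])).round(1))
for r in range(120,200,5):print(r,w[r,246:310:4].astype(int).mean(1).astype(int))
for p in((.7193,-.052),(.7374,-.1878),(.5105,-.2222),(.4885,-.0888)):print(proj(c,np.array([*p,.014])).round())
E
```

```text
clock: 17.2
tcp_pos: [0.6616, -0.1296, 0.1416]
eef_rot: [-3.132, -0.241, -0.001]
contact_force: [0.5, 0.4, -1.2]
gripper_width: 0.0253
grip_force: 30.0
shift [-0.0003  0.0003  0.0246] turn 0.0011 | at [ 0.6625 -0.1299  0.1431] yaw 0.1531 tilt -0.99999
0.114 -1.1 [276.3 149.5]
0.114 -1.2 [276.3 161.1]
0.114 -1.3 [276.2 172.7]
0.114 -1.4 [276.2 184.4]
0.118 -1.1 [276.3 147.2]
0.118 -1.2 [276.3 159.1]
0.118 -1.3 [276.2 171.1]
0.118 -1.4 [276.2 183. ]
120 [182 160 102 174 178 180 184 183 177 176 177 182 187 186 192 192]
125 [163 129 101 162 162 173 155 158 163 146 152 157 168 138 166 154]
130 [122 121 122 121 117 113 117 116 117 114 111 108 111 115 114  86]
135 [134 137 140 138 140 135 137 138 140 113  95  95  96  96  96  97]
140 [ 94  93 122 137 139 135 137 135 104  96  95  95  95  96  96  97]
145 [ 93  93 102 135 123 120 134 122  96  96  95  94  95  95  96  96]
150 [93 94 96 94 95 93 94 95 95 96 94 94 95 94 95 96]
155 [93 93 96 94 95 93 93 95 95 96 94 94 95 95 96 97]
160 [86 80 83 87 81 81 83 92 95 95 94 94 94 94 95 96]
165 [ 79  79  80  81  81  85  82  87  88 101 104  95  95  94  96  96]
170 [ 80  79  81  80 101 138 136 137 137 139 137 117  94  94  96  96]
175 [ 79  79  80  81 115 138 136 137 136 139 136 122  94  93  96  96]
180 [ 80  79  80  81 126 139 135 137 135 138 137 128  95  94  96  95]
185 [ 80  78  80  81 130 138 135 137 135 138 135 130  95  93  96  95]
190 [ 80  79  79  81 136 139 134 137 134 137 136 133  95  94  96  95]
195 [ 80  79  79  81 136 138 135 137 135 136 136 136  94  93  96  95]
[203. 131.]
[349. 134.]
[337. 346.]
[215. 348.]
```

```bash
python3 shift.py '0 0 0 0.015 0;0 -0.002 0 0.023 0;0 -0.012 0 0.027 0;0 -0.02 0 0.031 0;0 -0.03 0 0.037 0;0 -0.04 0 0.0437 0;0 -0.048 0 0.051 0;0 -0.056 0 0.059 0;0 -0.063 0 0.068 0;0 -0.069 0 0.078 0;0 -0.069 0 0.078 0'
python3 -c "
from h import *
go(.58,-.1423,.018,.152);s=manip.read_state();print(s['contact_force'],s['wrist_torque'])
c=manip.camera_info('wrist');w=manip.snapshot('wrist')[:,:,::-1];cv2.imwrite('pics/w14.png',w)
s=s['tcp_pos'];u=np.array([np.cos(.152),np.sin(.152),0])
for th in(-.2,-.4,-.5,-.6,-.8,-1.2):print(th,proj(c,s-[0,0,.0025]+.116*(np.cos(th)*u+[0,0,np.sin(th)])).round(1))
for r in range(30,190,8):print(r,w[r,246:310:4].astype(int).mean(1).astype(int))
"
```

```text
clock: 18.35
tcp_pos: [0.5902, -0.1405, 0.0615]
eef_rot: [-3.132, -0.239, 0.006]
contact_force: [-1.7, -0.4, 1.0]
gripper_width: 0.0256
grip_force: 30.0
shift [-0.0101  0.0003  0.0435] turn 0.0001 | at [ 0.5902 -0.1405  0.0615] yaw 0.1521 tilt -0.99999
[-1.74775426 -0.35621902  0.95754768] [-0.05566043  0.1585405   0.01035239]
-0.2 [275.8  48.1]
-0.4 [275.8  68.7]
-0.5 [275.8  79.7]
-0.6 [275.8  90.9]
-0.8 [275.8 113.9]
-1.2 [275.8 160.4]
30 [141 140 141 142 137 139 141 139 140 141 140 138 141 139 141 141]
38 [141 141 141 143 138 140 141 139 141 141 141 139 141 140 141 141]
46 [142 142 140 143 138 140 141 140 141 141 142 138 141 140 142 141]
54 [143 142 141 144 140 141 141 141 142 141 143 139 143 140 142 143]
62 [144 143 141 144 140 141 141 142 141 142 143 140 144 140 143 144]
70 [144 144 141 145 141 142 142 143 142 142 144 140 144 141 143 145]
78 [144 145 142 164 186 185 184 185 184 186 185 183 154 141 144 145]
86 [146 146 141 206 226 225 224 226 225 226 227 225 174 142 144 145]
94 [146 147 137 204 227 225 224 226 225 227 227 225 183 144 144 146]
102 [146 147 134 206 227 226 224 226 225 226 227 225 184 144 145 147]
110 [147 148 133 208 228 226 224 227 225 226 227 225 190 144 146 145]
118 [147 147 134 212 228 225 224 227 225 226 227 225 194 144 145 147]
126 [147 141 135 215 228 226 224 227 225 225 227 224 204 144 145 111]
134 [146 138 135 217 228 226 224 228 225 225 227 224 203 145 122 104]
142 [146 137 136 222 228 226 224 228 223 225 227 224 205 102 103 104]
150 [144 138 137 223 187 179 179 182 179 179 181 178 167 103 103 104]
158 [138 137 137 220 182 179 179 182 178 179 181 178 169 103 103 103]
166 [ 87  88  88 178 182 180 179 182 178 179 180 178 166 103 102 103]
174 [ 86  88  87 178 182 179 179 182 178 178 180 178 167  88  87  87]
182 [ 86  87  87 160 164 164 180 182 178 175 165 158 149  87  86  87]
```

The blade is now at about -0.49 rad and swivelling as planned, so I'll finish the lay-down.

```bash
python3 shift.py '0 -0.004 0 0.01 0;0 -0.007 0 0.02 0;0 -0.01 0 0.029 0;0 -0.011 0 0.037 0;0 -0.011 0 0.041 0;0 -0.011 0 0.044 0;0 -0.011 0 0.044 0'
python3 shift.py '0.05 0 0 0 0;0.05 0 0 0 0;0.05 0 0 0 0;0.05 0 0 0 0;0.05 0 0 -0.03 0;0.05 0 0 -0.08 0;0.05 0 0 -0.13 0;0.05 0 0 -0.18 0;0.05 -0.06 0 -0.2 0;0.05 -0.06 0 -0.2 0;0.05 -0.06 0 -0.2 0'
python3 - <<'E'
from h import *
c=manip.camera_info("wrist");w=manip.snapshot("wrist")[:,:,::-1];cv2.imwrite("pics/w15.png",w);T=manip.camera_info("top");t=manip.snapshot("top")[:,:,::-1];cv2.imwrite("pics/t15.png",t)
s=manip.snapshot("scene")[:,:,::-1];cv2.imwrite("pics/s15.png",s);a=s.min(2).astype(int)
for r in range(146,158,2):print(r,a[r,193:215:2])
g=w.astype(int);C=np.array([.614,-.1377]);d=np.array([np.cos(.152),np.sin(.152)]);n=np.array([-d[1],d[0]])
# sample the tray floor along its axis, and across, on the plane z=.0155
def samp(X,Y,z):
    p=proj(c,np.array([*(C+X*d+Y*n),z]));x,y=int(round(p[0])),int(round(p[1]));return int(g[y,x].mean()) if 0<=x<560 and 0<=y<420 else -1
for X in np.arange(-.115,.13,.01):print(round(X,3),[samp(X,Y,.018) for Y in np.arange(-.03,.031,.005)])
E
```

```text
clock: 19.1
tcp_pos: [0.5815, -0.1421, 0.0228]
eef_rot: [-3.132, -0.239, -0.0]
contact_force: [-7.7, 1.8, 33.4]
gripper_width: 0.0257
grip_force: 30.0
clock: 20.2
tcp_pos: [0.5207, -0.1519, 0.2198]
eef_rot: [3.132, 0.237, -0.0]
contact_force: [-0.8, -0.1, -0.6]
gripper_width: 0.0499
grip_force: 0.0
146 [132 126 119 105  69  46   0   2   0   3   0]
148 [101  45  52  50  81 113  59   0   0 109 131]
150 [ 84  42  48  48  97 141 158 213 215 146 106]
152 [ 52  47  42  41 191 121 109 110 112 111 109]
154 [ 47  40  47  41 117 111 112 113 113 113 111]
156 [ 62  66  82 100 115 114 110 113 111 108 108]
-0.115 [85, 85, 86, 86, 84, 111, 118, 118, 117, 116, 116, 113, 103]
-0.105 [86, 87, 87, 86, 118, 127, 127, 126, 129, 126, 127, 126, 118]
-0.095 [86, 86, 87, 96, 125, 128, 127, 126, 129, 127, 126, 127, 117]
-0.085 [87, 87, 87, 86, 30, 37, 35, 33, 28, 76, 84, 84, 73]
-0.075 [88, 88, 88, 87, 31, 36, 126, 36, 31, 69, 84, 85, 75]
-0.065 [89, 89, 89, 87, 30, 37, 36, 34, 31, 70, 84, 85, 73]
-0.055 [89, 90, 89, 87, 31, 39, 129, 39, 33, 70, 82, 86, 74]
-0.045 [90, 90, 90, 88, 32, 39, 37, 37, 34, 71, 85, 
[... 479 characters left out ...]
, 130]
0.035 [128, 130, 128, 127, 223, 226, 224, 224, 228, 121, 130, 127, 129]
0.045 [127, 129, 129, 126, 224, 226, 224, 222, 227, 116, 128, 127, 128]
0.055 [126, 128, 128, 126, 224, 226, 224, 222, 226, 116, 127, 125, 126]
0.065 [127, 126, 124, 125, 216, 227, 224, 222, 225, 117, 125, 125, 125]
0.075 [126, 125, 124, 122, 217, 226, 224, 222, 224, 117, 125, 123, 124]
0.085 [124, 123, 123, 124, 124, 124, 122, 122, 122, 124, 124, 123, 122]
0.095 [124, 123, 122, 123, 124, 123, 122, 122, 121, 123, 123, 122, 121]
0.105 [123, 123, 122, 123, 123, 123, 120, 122, 120, 123, 123, 121, 121]
0.115 [-1, -1, -1, -1, -1, -1, -1, -1, -1, -1, -1, -1, -1]
0.125 [-1, -1, -1, -1, -1, -1, -1, -1, -1, -1, -1, -1, -1]
```

The blade lies centred and flat in the tray, from about -0.088 to +0.08 m along it and with an even width. The cover reading is unchanged at about 1.70 rad, and the gripper is clear. Handing in.

```bash
python3 -c "
from cell import manip
print(manip.job_done())"
```

```text
the job is handed in; nothing more can be done
None
```

I handed the job in at about 20 s: the pry blade levered the cover up and pushed it open to about 1.70 rad, as measured in the scene camera, and now lies flat inside its tray; the hand-in returned no verdict.

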